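Pack the last jar into the spice case and run its lid shut

ROBOT

A 6-joint arm with a two-finger parallel gripper is mounted at the origin on a cart in front of the work surface, level with it; the furniture and walls round the work are solid. World frame = base frame: x ahead of the robot, y to its left, z up, the work surface at z = 0. Lengths are in m, angles in rad, forces in N, time in s.
With the tool pointing down it reaches from about 0.3 to 0.775 m from the base axis. Payload 14.6 kg.
Tool frame: the origin (TCP) lies between the finger pads; the fingertips stand ctrl.tip_extent ahead of it and the grasp point (between the pads) lies 3 mm ahead of it (ctrl.tip_extent is the distance from the TCP to the fingertips, in m); z points along the fingers, y is the line along which they close (so a half turn about z gives the same grasp; the last joint's range is limited). The gripper opens to 94 mm and grips with 3 to 60 N. Pads are 16 mm wide; open, the fingers measure 119 mm over their backs; the gripper's body (75 mm by 177 mm) begins 78 mm behind the grasp point.
Start: joints at [-1.342, 0.3, 1.521, -0, 1.321, -0.067], TCP at [0.16, -0.526, 0.227] pointing down, gripper open.
Joint ranges: [-3.03, 3.03], [-0.79, 2.21], [0.23, 2.52], [-1.04, 4.18], [0, 3.07], [-2.55, 2.55]. Speed limits (rad/s): [2.22, 2.22, 2.57, 3.14, 3.14, 3.14].

INTERFACE

Orientations are given as [roll, pitch, yaw] about the fixed x, y, z axes, in that order (R = Rz(yaw) Ry(pitch) Rx(roll)).
In Python, from station import ctrl, optics, order gives the robot as it stands (ctrl), with the cameras (optics) and the job (order).
- The arm moves only by the shell command python3 shift.py FILE [OPENING] [FORCE], which reads ROWS from the file FILE. ROWS is a JSON list of rows, 1 to 10 of them, each of 6 numbers: dx, dy, dz in m, then a rotation vector rx, ry, rz in rad; each row shifts and turns the commanded pose from where the row before left it, along the tool's axes as they then stand; what a row does not reach is not made up. A row lasts 1/10 s, in which the tool goes at most 0.05 m and 0.15 rad, less where a joint would pass 70% of its speed; a pose out of reach is approached as far as the arm can. OPENING is the finger opening in m, set as the command begins (- or left out keeps the last). The fingers move at their own pace and stop on an object; FORCE is the grip in N (left out, the last holds). Time passes only in rows, so rows that do not move let the fingers close. It prints the time, the measured TCP pose, the force, the opening and the grip force at its end. Input that does not fit is refused with a message, and nothing moves.
- ctrl.get_obs(): the state, without advancing time (a new reading comes with each control period).
- optics.camera(name): name is "side" or "top"; returns a dict with "pixels" (480x640x3 uint8, blue, green, red), "fx", "fy", "cx", "cy" (pixels), "k1" (the pictures are not rectified: a ray, as slopes to the right and down, at radius r is drawn at 1 + k1 r^2 times it, then the intrinsics apply), "extrinsics" (4x4, takes a point from camera to world coordinates). Camera axes: x right, y up, looking along -z (the intrinsics and any distortion apply to the point x, -y, -z); pixel columns grow to the right and rows downward; lengths in m; the calibration is good to about 2 mm. A picture is of the moment at which its call begins. There is no depth.
- order.hand_in(): hands the job in; it is judged then, once.
The state is a dict: "time_s": time; "qpos": joint angles; "joint_vel": joint speeds; "tau": joint torques, N m; "ee_pos": TCP position; "eef_rot": TCP orientation; "force": force on the tool from outside, world axes, zero at the start; "moment": the same for the moment, N m; "grip_width": finger opening in m; "grip_force": force on a finger pad.
Only numpy, scipy, OpenCV 4.12 (cv2) and the standard library are available. Lean on these libraries where they do the work, as an engineer would, in place of code of your own. Each camera call takes 0.05 s, during which the arm holds its last target. There are 200 camera calls.

TASK

Pack the glass spice jar that still stands on the worktop into the free bay of the wooden spice case, lying down like the others so that nothing stands above the rim, then slide the case's lid fully shut over the row. The jar must not be dropped and the lid must not be forced against a jar that stands proud. Leave the other jars lying in their bays and do not disturb the salt shaker, the matchbox or the teaspoon.

Things in the scene. Friction and masses are not known exactly. Their poses are not given: they have to be found in the camera images.
- spice_case: Wooden case fixed to the worktop, 137 (x) x 221 (y) x 67 mm high, walls 8 mm. Origin: centre of its underside; x away from the robot, y left along the row, z up. Inner floor z = 8 mm. Four bays along y, middles at y = -78.75, -26.25, 26.25, 78.75 mm, with dividers 5 mm thick and 24 mm high. Near, far and right walls rise to 67 mm. The lid's underside is at z = 56 mm; flat jars reach 53 mm.
- lid (a joint): The lid: a flat board 128 x 212 x 6 mm sliding along the case's y. 0 = fully shut, against its stop; grows as it is drawn out to the left (+y of the case), to 0.16 m at most. It starts 0.125 to 0.145 m out, so that the two right bays are clear. It stays where it is left; about 1.5 N slides it.
- lid_bar (a point): Centre of the dark wooden bar on the lid near its outer (left) end, pushed on its left face to shut the lid: 90 mm along the case's x, 12 mm along y, standing 13.5 mm above the lid (lid's top z = 62 mm, bar's top 76 mm). Shut, it lies 90.5 mm left (+y) of the case's middle.
- jar_a: The jar to pack: glass spice jar with a red screw cap, standing upright on the worktop to the right of the case. 106 mm tall, body 42 mm across up to 85 mm, cap 45 mm across from 85 to 106 mm, about 0.11 kg. Origin: centre of its foot; z runs along its axis to the cap.
- jar_a_mid (a point): Middle of that jar, on its axis, 53 mm from the foot.
- bay_mid (a point): Middle of the free bay (one of the two right ones), 22 mm above its floor: where the lying jar's middle belongs, either end to the robot; axes as the case. Bays are 121 mm long (case x from -60.5 to 60.5 mm), 47.5 mm wide. A jar whose one end is not right up against an end wall hangs up with the other end on top of the other wall; pushed endways towards the first wall it drops in flat.
- jar_b: A like jar (106 mm, 45 mm across) already lying in one of the two right bays, cap towards the robot. Origin: centre of its foot; z along its axis to the cap.
- jar_c: A like jar already lying in the third bay from the right, under the lid. Origin: centre of its foot.
- jar_d: A like jar already lying in the leftmost bay, under the lid. Origin: centre of its foot.
- salt_shaker: Bystander: glass salt shaker with a grey top, 44 mm across, 90 mm tall, standing on the worktop behind the jar to pack. Origin: centre of its foot.
- matchbox: Bystander: matchbox 36 x 53 x 15 mm, lying on the worktop behind the case. Origin: centre of its underside.
- teaspoon: Bystander: metal teaspoon 132 x 28 x 11 mm, lying on the worktop in front of the case to the left. Origin: its middle, on the worktop; x along the spoon.

How it is judged:
On the way:
1. the last jar lies flat in the free bay, below the rim (distance between jar_a_mid and bay_mid below 0.015 m and angle between jar_a's own z axis and vertical between 1.49 and 1.65 rad), for 0.2 s.
At the end, for the whole second after the job is handed in: The lid is shut to within 4 mm of its stop; the last jar lies flat (within about 4.5 degrees) and at rest in the free bay with its middle within 15 mm of the bay's middle; the other three jars lie within 20 mm of where they were (all of step 1 and value of joint lid below 0.004 m and distance of each of jar_b, jar_c, jar_d from where it was at the start of the episode below 0.02 m and linear speed of jar_a below 0.02 m/s); the robot touches nothing.
It fails at once if the lid is forced against a jar (over 10 N) (contact force between lid and jar_a above 10 N or contact force between lid and jar_b above 10 N or contact force between lid and jar_c above 10 N or contact force between lid and jar_d above 10 N).
It fails at once if the salt shaker, the matchbox or the teaspoon is shifted by more than 25 mm (distance of any of salt_shaker, matchbox, teaspoon from where it was at the start of the episode above 0.025 m).
It fails at once if the jar is dropped (out of the fingers and moving at over 0.8 m/s, as after a fall of some 3 cm; tipping it over on its foot in the bay is not a drop) (contact force between the fingers and jar_a below 0.05 N and linear speed of jar_a above 0.8 m/s).
It also fails if it takes over 69 s, if anything falls off the work surface, if the arm or the gripper's body presses on something with over 40 N, if the wrist force passes 120 N, or if a joint passes its speed limit or range.

## Working session

There is one attempt and no reset: what is moved stays moved. The work goes in short steps, Python scripts to look and compute and a shell command to move; the robot and the scene stay as the last step left them, time stands still between calls to the robot, and variables do not carry over. Pictures are saved under pics/ and viewed, at most 10 in all, crops included, and the job is handed in when it is done.

```bash
ls; mkdir -p pics; python3 - <<'E'
from station import ctrl, optics, order
import cv2
print(ctrl.get_obs(), ctrl.tip_extent)
for n in("top","side"):
    c=optics.camera(n); cv2.imwrite(f"pics/{n}0.png",c["pixels"]); print(n,{k:v for k,v in c.items() if k!="pixels"})
E
```

```text
pics
shift.py
station.py
{'time_s': 0.0, 'qpos': array([-1.34160844e+00,  3.00440284e-01,  1.52155513e+00,  2.89724059e-05,
        1.32073142e+00, -6.65881026e-02]), 'joint_vel': array([ 7.06908272e-04,  5.53535203e-04, -3.15775969e-05, -3.75619078e-04,
        3.74477848e-04, -9.83702962e-04]), 'tau': array([ 8.44943643e-04, -5.31805515e+01, -3.52733016e+01,  7.08505232e-02,
        2.44133722e-02, -7.73636907e-05]), 'ee_pos': array([ 0.16027189, -0.5258846 ,  0.22691421]), 'eef_rot': array([-3.14046285e+00, -1.03467990e-04,  2.95768743e-01]), 'force': array([ 0.27211166,  0.64087283, -0.2447016 ]), 'moment': array([ 0.00023832, -0.00792272, -0.02751644]), 'grip_force': 0.0, 'grip_width': 0.0939009375447503} 0.022
top {'fx': 455.7774177475633, 'fy': 455.7774177475633, 'cx': 317.2656083529261, 'cy': 239.004766135146, 'k1': -0.10707724585515188, 'extrinsics': array([[ 0.02844131,  0.99236626, -0.1200012 ,  0.45692733],
       [-0.99959469,  0.02808667, -0.00464601, -0.11154615],
       [-0.00124011,  0.1200847 ,  0.99276288,  0.9026279 ],
       [ 0.        ,  0.        ,  0.        ,  1.        ]])}
side {'fx': 443.4735931242763, 'fy': 443.4735931242763, 'cx': 313.6234594002472, 'cy': 242.17785423445582, 'k1': -0.10223426345873075, 'extrinsics': array([[-0.98002883,  0.1251639 , -0.1545234 ,  0.41882327],
       [-0.19832954, -0.55874382,  0.80527681,  0.58400854],
       [ 0.01445259,  0.81984105,  0.57240875,  0.57399718],
       [ 0.        ,  0.        ,  0.        ,  1.        ]])}
```

View pics/top0.png

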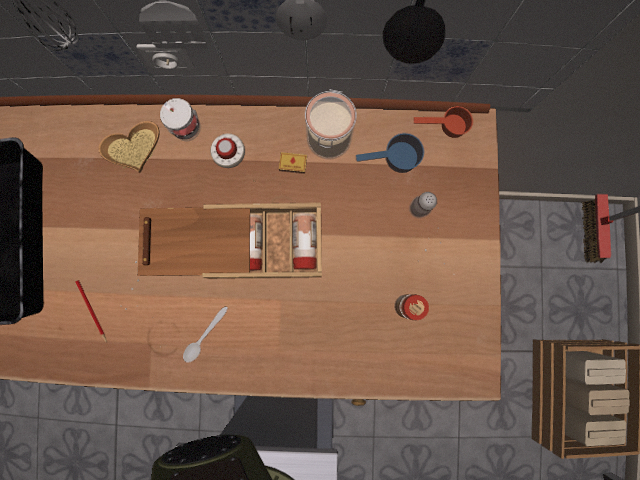

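View pics/side0.png

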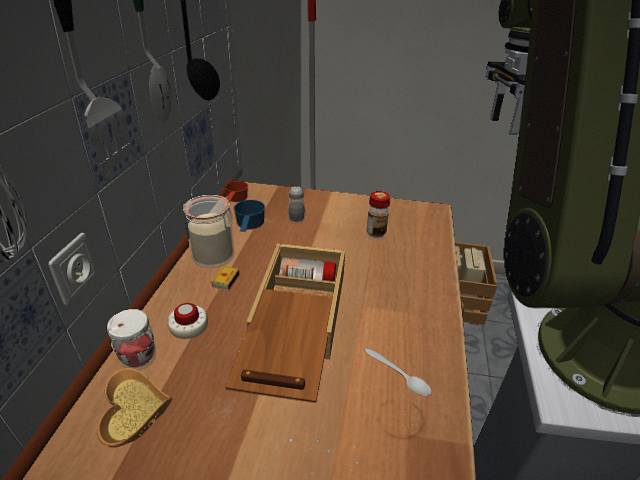

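The top view shows the case at about (203–321, 204–277). The free bay is second from the right, around (278, 240), with jar_b at (305, 240). The lid bar is at (147, 241), the jar's cap at (414, 307), the shaker at (426, 203) and the spoon at (205, 335). Next I'll enlarge it.

```bash
python3 - <<'E'
import cv2,numpy as np
t=cv2.imread("pics/top0.png")
a=cv2.resize(t[195:285,130:330],None,fx=4,fy=4,interpolation=cv2.INTER_CUBIC)
b=cv2.resize(t[285:330,390:440],None,fx=4,fy=4,interpolation=cv2.INTER_CUBIC)
s=cv2.imread("pics/side0.png")
d=cv2.resize(s[185:245,355:405],None,fx=4,fy=4,interpolation=cv2.INTER_CUBIC)
e=cv2.resize(s[240:300,265:355],None,fx=4,fy=4,interpolation=cv2.INTER_CUBIC)
o=np.zeros((600,800,3),np.uint8);o[:360]=a;o[360:540,:200]=b;o[360:600,200:400]=d;o[360:600,400:760]=e
cv2.imwrite("pics/z.png",o)
E
cat > h.py <<'E'
import numpy as np,cv2
from station import ctrl, optics, order
def cam(n):
    c=optics.camera(n); return c
def pix2w(c,u,v,z):
    K=np.array([[c["fx"],0,c["cx"]],[0,c["fy"],c["cy"]],[0,0,1]])
    p=cv2.undistortPoints(np.array([[[u,v]]],float),K,np.array([c["k1"],0,0,0,0]))[0,0]
    E=c["extrinsics"]; d=E[:3,:3]@[p[0],-p[1],-1]; o=E[:3,3]
    return o+d*(z-o[2])/d[2]
def w2pix(c,P):
    E=c["extrinsics"]; q=(np.asarray(P,float)-E[:3,3])@E[:3,:3]; x,y=q[0]/-q[2],-q[1]/-q[2]
    f=1+c["k1"]*(x*x+y*y); return c["cx"]+c["fx"]*x*f,c["cy"]+c["fy"]*y*f
E
```

```text
(no output)
```

View pics/z.png

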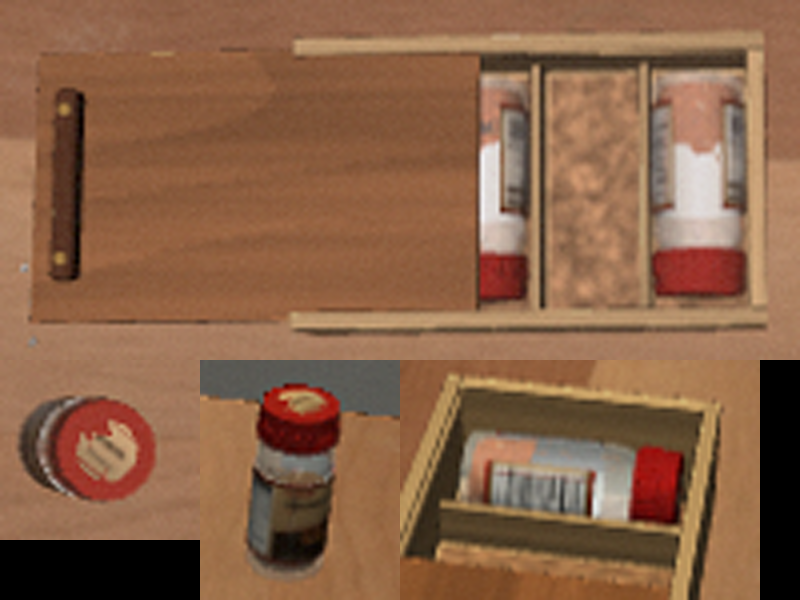

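```bash
python3 - <<'E'
from h import *
from scipy.optimize import least_squares
c=cam("top"); s=cam("side")
px=[(321,203.3),(321.6,276.7),(203.5,204.8),(202.8,277)]
W=np.array([pix2w(c,*p,.067) for p in px]); print(W.round(4))
L=np.array([[.0685,-.1105],[-.0685,-.1105],[.0685,.1105],[-.0685,.1105]])
T=lambda p,l: np.array([[np.cos(p[2]),-np.sin(p[2])],[np.sin(p[2]),np.cos(p[2])]])@l+p[:2]
r=least_squares(lambda p:np.concatenate([T(p,l)-w[:2] for l,w in zip(L,W)]),[.45,0,0]);p=r.x
print("case",p, r.fun.round(4)); 
print("bay",T(p,np.array([0,-.02625])))
bar=pix2w(c,147,241,.076); print("bar",bar, (bar[:2]-p[:2])@[-np.sin(p[2]),np.cos(p[2])]-.0905)
print("jar top",pix2w(c,416.5,307.2,.106))
print("jar side cap",pix2w(s,355+100/4,185+40/4,.106))  # cap top centre (300,400)
print("jar foot side",pix2w(s,355+85/4,185+205/4,0))
print("shaker",pix2w(c,428,198,.09))
for l in [(0,-.02625),(0.0605,-.02625),(0.,-.1105)]:
    print(w2pix(s,[*T(p,np.array(l)),.008 if l[1]>-.1 else .067]))
E
```

```text
[[ 0.6252 -0.1127  0.067 ]
 [ 0.4887 -0.1175  0.067 ]
 [ 0.6166  0.1078  0.067 ]
 [ 0.4815  0.1012  0.067 ]]
case [ 0.5529895  -0.00530391  0.03776843] [ 0.0004 -0.0004  0.     -0.0008  0.0007 -0.0001 -0.0011  0.0013]
bay [ 0.55398069 -0.03153519]
bar [0.54418197 0.20799664 0.076     ] 0.12298099893035194
jar top [ 0.43851042 -0.28399884  0.106     ]
jar side cap [ 0.43888144 -0.28342027  0.106     ]
jar foot side [ 0.43679644 -0.27878643  0.        ]
shaker [ 0.63638178 -0.30800612  0.09      ]
(np.float64(303.84795005823054), np.float64(296.5287999847681))
(np.float64(272.7888764080348), np.float64(292.7325090175805))
(np.float64(311.5327503407179), np.float64(245.91297932110058))
```

```bash
cat >> h.py <<'E'
from scipy.spatial.transform import Rotation as Ro
def Rt(h,tilt): return Ro.from_euler("z",h)*Ro.from_euler("x",np.pi)*Ro.from_euler("y",tilt)  # tilt>0: points forward
def goto(p,R):
    o=ctrl.get_obs(); R0=Ro.from_euler("xyz",o["eef_rot"])
    print("first trans",R0.inv().apply(np.array(p)-o["ee_pos"]).round(4),"then rot",(R0.inv()*R).as_rotvec().round(4),"| rot first, then trans",R.inv().apply(np.array(p)-o["ee_pos"]).round(4))
    return o
E
python3 - <<'E'
from h import *
R=Rt(-.575,.785); z=R.apply([0,0,1]); print(z)
J=np.array([.4385,-.2838,.055])
goto(J-.114*z,R)
goto([0.,0,0],Rt(-.575,0))
E
```

```text
[ 0.59316225 -0.38439612 -0.70738827]
first trans [ 0.2848 -0.2121  0.0916] then rot [-0.3419  0.734   0.8243] | rot first, then trans [-0.0497 -0.3545  0.0797]
first trans [-0.     -0.5497  0.2275] then rot [-6.000e-04  2.000e-04  8.708e-01] | rot first, then trans [-0.4206 -0.3542  0.2271]
```

```bash
echo '[[0.0285, -0.0212, 0.009, 0, 0, 0], [0.0285, -0.0212, 0.009, 0, 0, 0], [0.0285, -0.0212, 0.009, 0, 0, 0], [0.0285, -0.0212, 0.009, 0, 0, 0], [0.0285, -0.0212, 0.009, 0, 0, 0], [0.0285, -0.0212, 0.009, 0, 0, 0], [0.0285, -0.0212, 0.009, 0, 0, 0], [0.0285, -0.0212, 0.009, 0, 0, 0], [0.0285, -0.0212, 0.009, 0, 0, 0], [0.0285, -0.0212, 0.009, 0, 0, 0]]' > mv.in && python3 shift.py mv.in 0.094
echo '[[0, 0, 0, 0, 0, 0.145], [0, 0, 0, 0, 0, 0.145], [0, 0, 0, 0, 0, 0.145], [0, 0, 0, 0, 0, 0.145], [0, 0, 0, 0, 0, 0.145], [0, 0, 0, 0, 0, 0.145], [0, 0, 0, 0, 0, 0]]' > mv.in && python3 shift.py mv.in
echo '[[0, 0, 0, 0, 0.131, 0], [0, 0, 0, 0, 0.131, 0], [0, 0, 0, 0, 0.131, 0], [0, 0, 0, 0, 0.131, 0], [0, 0, 0, 0, 0.131, 0], [0, 0, 0, 0, 0.131, 0], [0, 0, 0, 0, 0, 0]]' > mv.in && python3 shift.py mv.in
python3 - <<'E'
from h import *
R=Rt(-.575,.785); z=R.apply([0,0,1])
J=np.array([.4385,-.2838,.055])
print(goto(J-.114*z,R)["qpos"]); goto(J-.014*z,R)
E
```

```text
time_s: 1.2
ee_pos: [0.3718, -0.239, 0.1372]
eef_rot: [3.141, -0.0, 0.296]
force: [0.3, -0.6, -0.1]
grip_width: 0.0943
grip_force: 0.0
time_s: 1.9
ee_pos: [0.3711, -0.2402, 0.1374]
eef_rot: [3.142, 0.0, -0.577]
force: [-0.0, 1.0, -0.7]
grip_width: 0.0942
grip_force: 0.0
time_s: 2.6
ee_pos: [0.3753, -0.2354, 0.1376]
eef_rot: [-3.121, -0.699, -0.566]
force: [-0.2, 0.5, 0.3]
grip_width: 0.0936
grip_force: 0.0
first trans [-0.0023  0.0063  0.0006] then rot [-0.0264  0.0859  0.0058] | rot first, then trans [-0.0023  0.0063  0.0005]
[-0.70442221 -0.0922862   2.35091405  0.52419499  0.21939133  0.9505916 ]
first trans [0.0063 0.0089 0.1002] then rot [-0.0264  0.0859  0.0058] | rot first, then trans [-0.0023  0.0063  0.1005]
```

```bash
echo '[[0.001, 0.002, 0.015, 0, 0, 0], [0.001, 0.002, 0.015, 0, 0, 0], [0.001, 0.002, 0.015, 0, 0, 0], [0.001, 0.002, 0.015, 0, 0, 0], [0, 0, 0, 0, 0, 0]]' > mv.in && python3 shift.py mv.in
python3 - <<'E'
from h import *
R=Rt(-.575,.70); z=R.apply([0,0,1])
J=np.array([.4385,-.2838,.055])
print(goto(J-.014*z,R)["qpos"])
E
```

```text
time_s: 3.1
ee_pos: [0.4081, -0.2644, 0.0937]
eef_rot: [-3.119, -0.697, -0.568]
force: [0.4, 0.2, 0.7]
grip_width: 0.094
grip_force: 0.0
first trans [0.0027 0.0008 0.0388] then rot [-0.0268  0.0028  0.0053] | rot first, then trans [ 0.0026 -0.0002  0.0389]
[-0.70735314  0.12490628  2.2758013   1.14514555  0.12243259  0.32112737]
```

```bash
echo '[[0.001, 0, 0.01, -0.013, 0, 0], [0.001, 0, 0.01, -0.013, 0, 0], [0.0007, 0.0005, 0.01, 0, 0, 0], [0, 0.0003, 0.0088, 0, 0, 0], [0, 0, 0, 0, 0, 0]]' > mv.in && python3 shift.py mv.in
python3 - <<'E'
from h import *
R=Rt(-.575,.70); z=R.apply([0,0,1])
J=np.array([.4385,-.2838,.055])
print(goto(J-.014*z,R)["qpos"])
cv2.imwrite("pics/s1.png",cv2.resize(cam("side")["pixels"][120:300,260:520],None,fx=3,fy=3))
E
```

```text
time_s: 3.6
ee_pos: [0.4296, -0.2783, 0.0682]
eef_rot: [3.139, -0.7, -0.569]
force: [-0.1, -0.4, 0.2]
grip_width: 0.0942
grip_force: 0.0
first trans [-0.0006 -0.0002  0.0028] then rot [-0.0014 -0.0001  0.0046] | rot first, then trans [-0.0006 -0.0002  0.0028]
[-0.67998624  0.24213093  2.22342738  1.869627    0.0721589  -0.38455737]
```

View pics/s1.png

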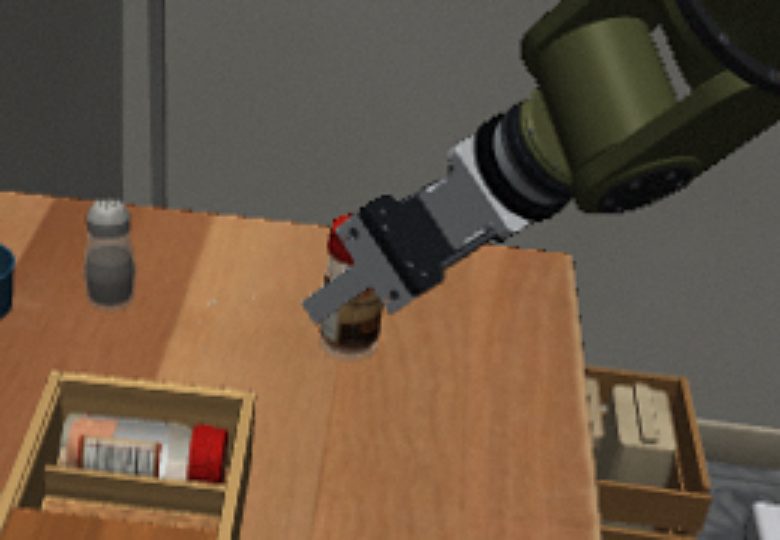

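```bash
echo '[[0, 0, 0.0028, 0, 0, 0], [0, 0, 0, 0, 0, 0], [0, 0, 0, 0, 0, 0], [0, 0, 0, 0, 0, 0], [0, 0, 0, 0, 0, 0], [0, 0, 0, 0, 0, 0], [0, 0, 0, 0, 0, 0], [0, 0, 0, 0, 0, 0]]' > mv.in && python3 shift.py mv.in 0.03 30
python3 - <<'E'
from h import *
o=goto([.4296,-.2783,.16],Rt(-.569,0.7)); print(o["qpos"])
E
```

```text
time_s: 4.45
ee_pos: [0.4305, -0.2794, 0.0658]
eef_rot: [3.139, -0.699, -0.571]
force: [-0.1, 0.8, 1.2]
grip_width: 0.0435
grip_force: 30.0
first trans [ 0.0596 -0.0002 -0.0729] then rot [ 0.004   0.0007 -0.0013] | rot first, then trans [ 0.0597 -0.0004 -0.0729]
[-0.67963226  0.25073425  2.22044531  1.9424072   0.07207122 -0.45595458]
```

```bash
echo '[[0.0032, 0, -0.0038, 0, 0, 0], [0.0065, 0, -0.0077, 0, 0, 0], [0.0129, 0, -0.0153, 0, 0, 0], [0.0193, 0, -0.023, 0, 0, 0], [0.0193, 0, -0.023, 0, 0, 0], [0.0064, 0, -0.008, 0, 0, 0], [0, 0, 0, 0, 0, 0]]' > mv.in && python3 shift.py mv.in
echo '[[0, 0, 0, 0, -0.06, 0], [0, 0, 0, 0, -0.08, 0], [0, 0, 0, 0, -0.08, 0], [0, 0, 0, 0, -0.08, 0], [0, 0, 0, 0, -0.1, 0], [0, 0, 0, 0, -0.1, 0], [0, 0, 0, 0, -0.1, 0], [0, 0, 0, 0, -0.1, 0], [0, 0, 0, 0, 0, 0]]' > mv.in && python3 shift.py mv.in
python3 - <<'E'
from h import *
cv2.imwrite("pics/s2.png",cam("side")["pixels"])
o=goto([.4305,-.2794,.17],Rt(-.571,0)); print(o["qpos"])
E
```

```text
time_s: 5.15
ee_pos: [0.4355, -0.2764, 0.117]
eef_rot: [-3.123, -0.712, -0.569]
force: [-0.1, -1.1, -0.9]
grip_width: 0.0431
grip_force: 30.0
time_s: 6.05
ee_pos: [0.4374, -0.2749, 0.1152]
eef_rot: [-3.12, -0.026, -0.552]
force: [-0.1, -0.7, -2.3]
grip_width: 0.0431
grip_force: 30.0
first trans [-0.0014  0.0061 -0.0553] then rot [-0.0216 -0.0286  0.0187] | rot first, then trans [-0.0028  0.0073 -0.0551]
[-0.64394405  0.33612481  1.7557772   0.0279153   1.02310809  1.46488417]
```

```bash
cat >> h.py <<'E'
case=np.array([.55299,-.0053]);yc=.0378
a0=Rt(-.571,.699).inv().apply([0,0,1])  # jar axis in tool
def place(mx,mz,el):   # jar mid at case x mx, height mz, cap raised by el
    R=Rt(yc,.699-(np.pi/2-el)); a=R.apply(a0)
    mid=np.array([*(case+Ro.from_euler("z",yc).apply([mx,-.02625,0])[:2]),mz])
    grip=mid+.002*a
    print("a",a.round(3),"tip",R.apply([0,0,1]).round(3))
    return grip-R.apply([0,0,.0142]),R
E
echo '[[0, 0, -0.02, -0.02, 0, 0.02], [0, 0, -0.03, 0, 0, 0], [0, 0, -0.01, 0, -0.1, 0], [0, 0, 0, 0, -0.1, 0], [0, 0, 0, 0, -0.1, 0], [0, 0, 0, 0, -0.1, 0], [0, 0, 0, 0, -0.1, 0], [0, 0, 0, 0, -0.1, 0], [0, 0, 0, 0, -0.04, 0], [0, 0, 0, 0, 0, 0]]' > mv.in && python3 shift.py mv.in
python3 - <<'E'
from h import *
p,R=place(-.002,.13,.21); print(p)
print(goto(p,R)["qpos"])
p,R=place(-.002,.05,.21); print(p)
E
```

```text
time_s: 7.1
ee_pos: [0.4346, -0.2741, 0.1743]
eef_rot: [-3.138, 0.612, -0.572]
force: [-0.1, -0.6, -0.9]
grip_width: 0.043
grip_force: 30.0
a [0.977 0.037 0.208] tip [-0.614 -0.023 -0.789]
[ 0.56265827 -0.03120313  0.14161915]
first trans [-0.0006 -0.2734  0.0412] then rot [-0.3656 -0.0486 -0.4898] | rot first, then trans [ 0.1282 -0.2378 -0.0585]
[-0.62147101  0.6231789   1.28804269 -0.02652568  1.84230328  1.52281321]
a [0.977 0.037 0.208] tip [-0.614 -0.023 -0.789]
[ 0.56265827 -0.03120313  0.06161915]
```

View pics/s2.png

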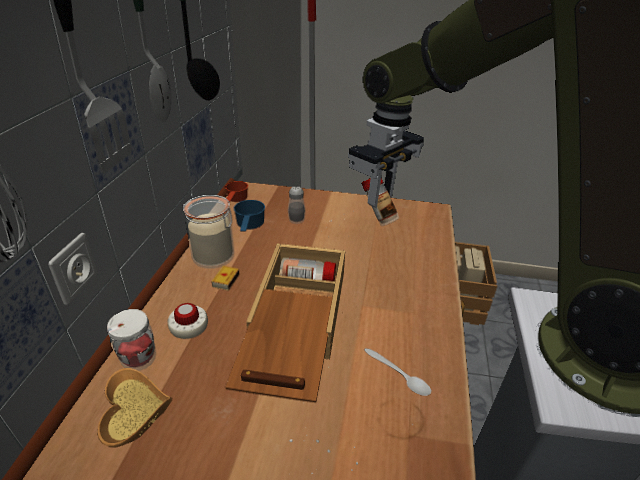

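```bash
echo '[[0, 0, 0, -0.073, -0.0097, -0.098], [0, 0, 0, -0.073, -0.0097, -0.098], [0, 0, 0, -0.073, -0.0097, -0.098], [0, 0, 0, -0.073, -0.0097, -0.098], [0, 0, 0, -0.073, -0.0097, -0.098], [0, 0, 0, 0, 0, 0]]' > mv.in && python3 shift.py mv.in
echo '[[0.008, -0.0148, -0.0037, 0, 0, 0], [0.016, -0.03, -0.0073, 0, 0, 0], [0.02, -0.037, -0.009, 0, 0, 0], [0.02, -0.037, -0.009, 0, 0, 0], [0.02, -0.037, -0.009, 0, 0, 0], [0.02, -0.037, -0.009, 0, 0, 0], [0.016, -0.03, -0.0073, 0, 0, 0], [0.008, -0.015, -0.004, 0, 0, 0], [0, 0, 0, 0, 0, 0]]' > mv.in && python3 shift.py mv.in
python3 - <<'E'
from h import *
p,R=place(-.002,.13,.21); print(p)
print(goto(p,R)["qpos"])
t=cam("top"); s=cam("side")
a=t["pixels"][190:290,230:340]; b=s["pixels"][190:340,230:380]
o=np.hstack([cv2.resize(a,(440,400)),cv2.resize(b,(360,400),None)]) if 0 else np.hstack([cv2.resize(a,None,fx=3.6,fy=3.6),cv2.resize(b,None,fx=2.4,fy=2.4)])
cv2.imwrite("pics/s3.png",o)
E
```

```text
time_s: 7.7
ee_pos: [0.4347, -0.2733, 0.1759]
eef_rot: [3.14, 0.66, 0.041]
force: [1.0, 0.3, -1.2]
grip_width: 0.043
grip_force: 30.0
time_s: 8.6
ee_pos: [0.563, -0.0304, 0.1418]
eef_rot: [3.139, 0.663, 0.035]
force: [0.3, -1.1, -1.3]
grip_width: 0.0427
grip_force: 30.0
a [0.977 0.037 0.208] tip [-0.614 -0.023 -0.789]
[ 0.56265827 -0.03120313  0.14161915]
first trans [-0.0001  0.0008  0.0004] then rot [ 0.0012  0.0017 -0.0021] | rot first, then trans [-0.0001  0.0008  0.0004]
[-0.08502854  0.79761744  1.09352073 -0.08137447  1.90911153  1.44887171]
```

View pics/s3.png

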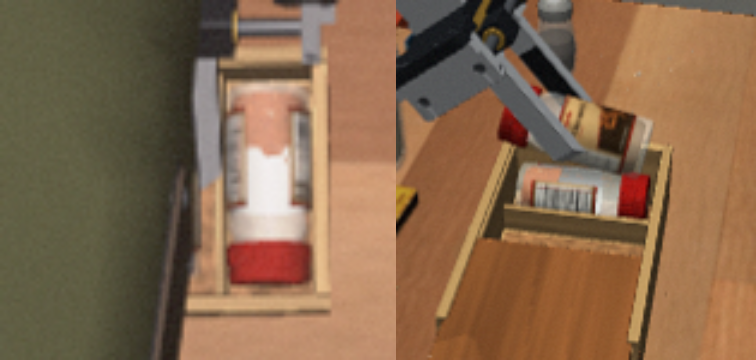

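The side view shows the jar held about 12° off horizontal, cap away from the robot. It hangs over the free bay, with jar_b at the right undisturbed. I'll lower it gently and watch the force.

```bash
python3 - <<'E'
from h import *
p,R=place(-.002,.05,.21); c=cam("side")
goto(p,R); a=R.apply(a0); m=place(-.002,.13,.21)[0]+R.apply([0,0,.0142])-.002*a
print([w2pix(c,m+k*a) for k in(-.053,.053)])
E
echo '[[-0.004, 0.0008, 0.005, 0, 0, 0], [-0.0092, 0, 0.0118, 0, 0, 0], [-0.0092, 0, 0.0118, 0, 0, 0], [-0.0092, 0, 0.0118, 0, 0, 0], [-0.0062, 0, 0.0079, 0, 0, 0], [-0.0031, 0, 0.0039, 0, 0, 0], [0, 0, 0, 0, 0, 0]]' > mv.in && python3 shift.py mv.in
```

```text
a [0.977 0.037 0.208] tip [-0.614 -0.023 -0.789]
first trans [ 0.0502 -0.0023  0.0635] then rot [ 0.0003  0.0015 -0.0046] | rot first, then trans [ 0.0501 -0.0021  0.0636]
a [0.977 0.037 0.208] tip [-0.614 -0.023 -0.789]
[(np.float64(334.43954022674177), np.float64(252.4309097190856)), (np.float64(275.7743907483234), np.float64(235.80735099413636))]
time_s: 9.45
ee_pos: [0.4977, -0.0359, 0.1268]
eef_rot: [3.138, 0.663, 0.033]
force: [0.0, -0.5, -1.7]
grip_width: 0.0436
grip_force: 30.0
```

The x sign in that move was wrong, so the jar went back towards the robot in free air and touched nothing. I'll undo it.

```bash
echo '[[0.0031, 0, -0.0039, 0, 0, 0], [0.0062, 0, -0.0079, 0, 0, 0], [0.0092, 0, -0.0118, 0, 0, 0], [0.0092, 0, -0.0118, 0, 0, 0], [0.0092, 0, -0.0118, 0, 0, 0], [0.004, 0, -0.005, 0, 0, 0], [0, 0, 0, 0, 0, 0]]' > mv.in && python3 shift.py mv.in
python3 - <<'E'
from h import *
p,R=place(-.002,.08,.21); goto(p,R)
p,R=place(-.002,.05,.21); goto(p,R)
E
```

```text
time_s: 10.15
ee_pos: [0.5631, -0.033, 0.1422]
eef_rot: [3.138, 0.663, 0.034]
force: [0.4, -0.9, -0.8]
grip_width: 0.043
grip_force: 30.0
a [0.977 0.037 0.208] tip [-0.614 -0.023 -0.789]
first trans [ 0.0308 -0.002   0.0401] then rot [ 0.0016  0.0015 -0.003 ] | rot first, then trans [ 0.0308 -0.0018  0.0401]
a [0.977 0.037 0.208] tip [-0.614 -0.023 -0.789]
first trans [ 0.0493 -0.0021  0.0637] then rot [ 0.0016  0.0015 -0.003 ] | rot first, then trans [ 0.0492 -0.0018  0.0638]
```

```bash
echo '[[0.006, -0.001, 0.008, 0, 0, -0.003], [0.0065, -0.001, 0.0085, 0, 0, 0], [0.0065, 0, 0.0085, 0, 0, 0], [0.006, 0, 0.0075, 0, 0, 0], [0.0058, 0, 0.0076, 0, 0, 0], [0, 0, 0, 0, 0, 0]]' > mv.in && python3 shift.py mv.in
python3 - <<'E'
from h import *
p,R=place(-.002,.05,.21); goto(p,R)
s=cam("side"); b=s["pixels"][180:330,230:380]
cv2.imwrite("pics/s4.png",cv2.resize(b,None,fx=4,fy=4,interpolation=cv2.INTER_CUBIC))
E
```

```text
time_s: 10.75
ee_pos: [0.5615, -0.0311, 0.0903]
eef_rot: [3.14, 0.666, 0.038]
force: [-0.1, 0.4, -0.9]
grip_width: 0.0427
grip_force: 30.0
a [0.977 0.037 0.208] tip [-0.614 -0.023 -0.789]
first trans [0.0187 0.0002 0.0219] then rot [0.0013 0.0041 0.0002] | rot first, then trans [0.0186 0.0002 0.0219]
```

View pics/s4.png

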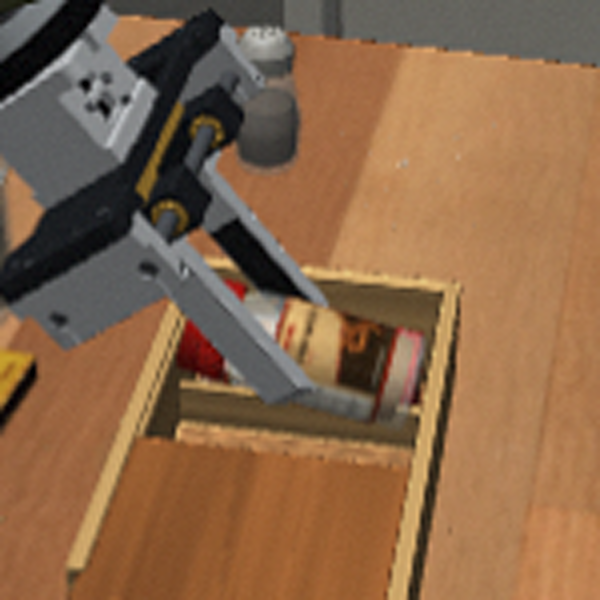

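The jar is over the free bay and inside the end walls, foot towards the robot, with the fingers clear of the lid. I'll keep lowering it.

```bash
echo '[[0.0045, 0, 0.0055, 0, 0, 0], [0.0045, 0, 0.0055, 0, 0, 0], [0.0045, 0, 0.0055, 0, 0, 0], [0, 0, 0, 0, 0, 0]]' > mv.in && python3 shift.py mv.in
echo '[[0.0025, 0, 0.0028, 0, 0, 0], [0.0025, 0, 0.0028, 0, 0, 0], [0, 0, 0, 0, 0, 0]]' > mv.in && python3 shift.py mv.in
```

```text
time_s: 11.2
ee_pos: [0.5621, -0.031, 0.0694]
eef_rot: [3.14, 0.665, 0.038]
force: [-0.1, -0.1, -1.5]
grip_width: 0.0431
grip_force: 30.0
time_s: 11.5
ee_pos: [0.5629, -0.0311, 0.0626]
eef_rot: [3.14, 0.664, 0.038]
force: [0.6, 0.7, -2.2]
grip_width: 0.0434
grip_force: 30.0
```

```bash
echo '[[0.0009, 0, 0.0012, 0, 0, 0], [0.0009, 0, 0.0012, 0, 0, 0], [0, 0, 0, 0, 0, 0]]' > mv.in && python3 shift.py mv.in
echo '[[0.0009, 0, 0.0012, 0, 0, 0], [0.0009, 0, 0.0012, 0, 0, 0], [0, 0, 0, 0, 0, 0]]' > mv.in && python3 shift.py mv.in
```

```text
time_s: 11.8
ee_pos: [0.5629, -0.0311, 0.06]
eef_rot: [3.14, 0.664, 0.038]
force: [-0.5, 0.8, -1.4]
grip_width: 0.0429
grip_force: 30.0
time_s: 12.1
ee_pos: [0.5629, -0.031, 0.0571]
eef_rot: [3.14, 0.664, 0.038]
force: [0.4, 0.9, 0.7]
grip_width: 0.0431
grip_force: 31.2
```

```bash
echo '[[0, 0, 0, 0, 0, 0], [0, 0, 0, 0, 0, 0], [0, 0, 0, 0, 0, 0], [0, 0, 0, 0, 0, 0]]' > mv.in && python3 shift.py mv.in 0.048
python3 - <<'E'
from h import *
s=cam("side"); b=s["pixels"][180:330,230:380]
cv2.imwrite("pics/s5.png",cv2.resize(b,None,fx=4,fy=4,interpolation=cv2.INTER_CUBIC))
E
```

```text
time_s: 12.5
ee_pos: [0.563, -0.0308, 0.0579]
eef_rot: [3.14, 0.663, 0.038]
force: [-1.6, 3.7, 6.0]
grip_width: 0.0481
grip_force: 3.2
```

View pics/s5.png

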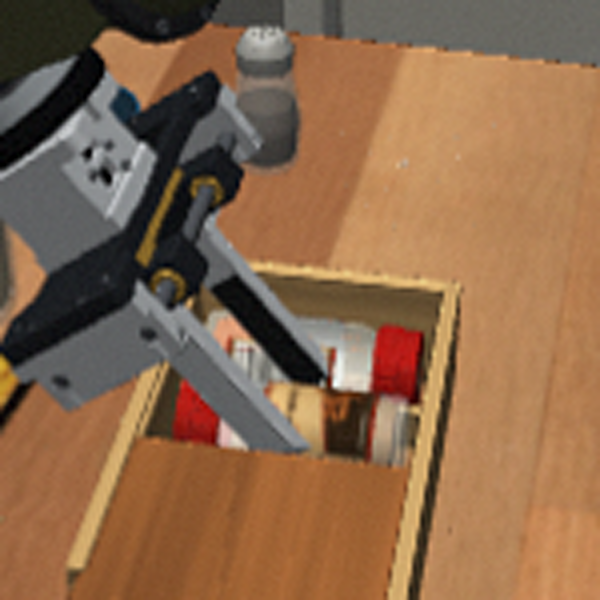

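The jar has dropped flat into the bay. Next I'll withdraw straight up and check from above.

```bash
echo '[[-0.003, 0, -0.004, 0, 0, 0], [-0.006, 0, -0.008, 0, 0, 0], [-0.012, 0, -0.016, 0, 0, 0], [-0.018, 0, -0.024, 0, 0, 0], [-0.024, 0, -0.032, 0, 0, 0], [-0.024, 0, -0.032, 0, 0, 0], [0, 0, 0, 0, 0, 0]]' > mv.in && python3 shift.py mv.in
python3 - <<'E'
from h import *
b=bar=None
p=np.array([.5408,.25,.15]); print(goto(p,Rt(yc,0))["qpos"])
s=cam("side"); b=s["pixels"][180:330,230:380]
cv2.imwrite("pics/s6.png",cv2.resize(b,None,fx=4,fy=4,interpolation=cv2.INTER_CUBIC))
E
```

```text
time_s: 13.25
ee_pos: [0.5672, -0.031, 0.2083]
eef_rot: [3.138, 0.654, 0.037]
force: [-0.2, 0.0, 1.0]
grip_width: 0.0482
grip_force: 0.0
first trans [ 0.0227 -0.282   0.0551] then rot [ 0.0027  0.654  -0.    ] | rot first, then trans [-0.0158 -0.2818  0.0583]
[-0.08526826  0.74329249  1.02500549 -0.08586655  2.02194307  1.43629479]
```

View pics/s6.png

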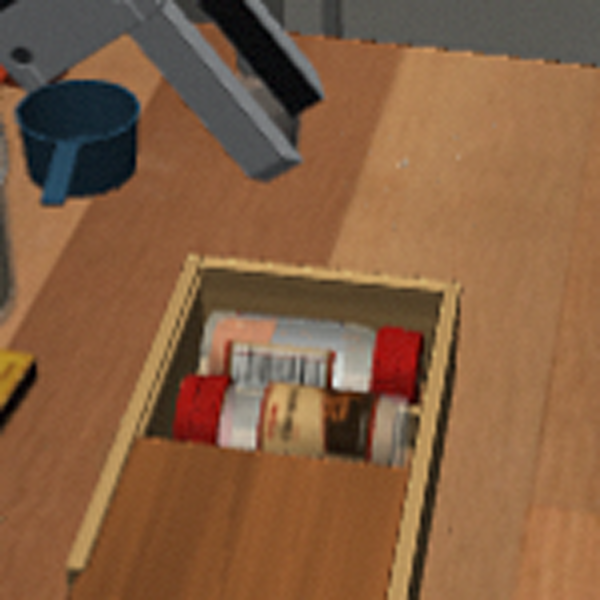

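Both jars in the right-hand bays lie flat below the rim, with jar_a's cap at (205, 410) in the crop, against the far end. Now for the lid.

```bash
echo '[[0, 0, 0, 0, 0.109, 0], [0, 0, 0, 0, 0.109, 0], [0, 0, 0, 0, 0.109, 0], [0, 0, 0, 0, 0.109, 0], [0, 0, 0, 0, 0.109, 0], [0, 0, 0, 0, 0.109, 0], [0, 0, 0, 0, 0, 0]]' > mv.in && python3 shift.py mv.in 0.0 10
echo '[[-0.001, -0.02, 0, 0, 0, 0], [-0.0025, -0.04, 0, 0, 0, 0], [-0.0025, -0.045, 0, 0, 0, 0], [-0.0025, -0.045, 0.01, 0, 0, 0], [-0.0025, -0.045, 0.01, 0, 0, 0], [-0.0025, -0.045, 0.015, 0, 0, 0], [-0.0015, -0.035, 0.015, 0, 0, 0], [-0.0005, -0.017, 0.009, 0, 0, 0], [0, 0, 0, 0, 0, 0]]' > mv.in && python3 shift.py mv.in
python3 - <<'E'
from h import *
print(goto([.542,.262,.089],Rt(yc,0))["qpos"])
E
```

```text
time_s: 14.0
ee_pos: [0.5646, -0.0309, 0.2021]
eef_rot: [3.14, 0.008, 0.038]
force: [-0.6, -0.4, -0.7]
grip_width: 0.0007
grip_force: 0.0
time_s: 14.9
ee_pos: [0.5376, 0.2615, 0.1408]
eef_rot: [3.138, 0.014, 0.041]
force: [-0.3, -0.1, 0.3]
grip_width: 0.0001
grip_force: 0.0
first trans [ 0.0052 -0.0004  0.0517] then rot [0.0031 0.0141 0.0033] | rot first, then trans [ 0.0044 -0.0003  0.0518]
[0.39074421 0.49264864 1.46208464 0.0020373  1.20116537 1.91969127]
```

```bash
echo '[[0.001, 0, 0.012, 0.003, 0.014, 0.003], [0.002, 0, 0.02, 0, 0, 0], [0.0015, 0, 0.0198, 0, 0, 0], [0, 0, 0, 0, 0, 0], [0, 0.01, 0, 0, 0, 0], [0, 0.01, 0, 0, 0, 0], [0, 0.01, 0, 0, 0, 0], [0, 0.01, 0, 0, 0, 0]]' > mv.in && python3 shift.py mv.in
echo '[[0, 0.01, 0, 0, 0, 0], [0, 0.01, 0, 0, 0, 0], [0, 0.01, 0, 0, 0, 0], [0, 0.01, 0, 0, 0, 0]]' > mv.in && python3 shift.py mv.in
echo '[[0, 0.01, 0, 0, 0, 0], [0, 0.01, 0, 0, 0, 0], [0, 0.01, 0, 0, 0, 0], [0, 0.01, 0, 0, 0, 0]]' > mv.in && python3 shift.py mv.in
```

```text
time_s: 15.7
ee_pos: [0.5448, 0.2195, 0.0919]
eef_rot: [-3.139, -0.006, 0.035]
force: [1.1, 1.4, 1.8]
grip_width: 0.0008
grip_force: 1.3
time_s: 16.1
ee_pos: [0.5464, 0.1799, 0.0916]
eef_rot: [-3.139, -0.006, 0.036]
force: [2.6, 2.5, 6.9]
grip_width: 0.0005
grip_force: 2.8
time_s: 16.5
ee_pos: [0.5481, 0.1399, 0.0916]
eef_rot: [-3.139, -0.007, 0.036]
force: [4.3, 3.4, 5.6]
grip_width: 0.0003
grip_force: 2.8
```

```bash
echo '[[0, 0, -0.0015, 0, 0, 0], [0, 0, -0.0015, 0, 0, 0], [0, 0, 0, 0, 0, 0]]' > mv.in && python3 shift.py mv.in
python3 - <<'E'
from h import *
# lid right end should now be at case y = barY-.0905-.106
o=ctrl.get_obs(); s=cam("side"); ref=cv2.imread("pics/side0.png")
for y in np.arange(-.10,.03,.01):
    w=case+Ro.from_euler("z",yc).apply([.03,y,0])[:2]
    u,v=map(int,np.round(w2pix(s,[*w,.062]))); print(round(y,2),(u,v),s["pixels"][v-1:v+2,u-1:u+2].mean((0,1)).round(),ref[v-1:v+2,u-1:u+2].mean((0,1)).round())
print((o["ee_pos"][:2]-case)@[-np.sin(yc),np.cos(yc)],o["force"])
E
```

```text
time_s: 16.8
ee_pos: [0.547, 0.1407, 0.0938]
eef_rot: [-3.14, -0.004, 0.036]
force: [-0.1, 0.3, 0.3]
grip_width: 0.0006
grip_force: 0.0
-0.1 (296, 249) [6. 6. 5.] [45. 72. 93.]
-0.09 (295, 252) [100.  99.  97.] [42. 68. 86.]
-0.08 (294, 255) [205. 203. 200.] [46. 74. 96.]
-0.07 (293, 258) [196. 193. 191.] [ 82.  98. 114.]
-0.06 (292, 262) [96. 94. 93.] [105. 137. 196.]
-0.05 (290, 265) [83. 82. 80.] [115. 148. 187.]
-0.04 (289, 268) [73. 72. 71.] [139. 151. 164.]
-0.03 (288, 271) [88. 86. 85.] [110. 126. 136.]
-0.02 (287, 275) [97. 95. 94.] [ 61.  80. 103.]
-0.01 (286, 278) [97. 95. 94.] [ 53.  84. 108.]
-0.0 (285, 282) [96. 95. 93.] [42. 66. 84.]
0.01 (284, 285) [97. 95. 94.] [44. 71. 93.]
0.02 (282, 289) [48. 44. 42.] [ 69. 113. 161.]
0.14611735992936817 [-0.13848759  0.25449801  0.2546783 ]
```

```bash
python3 - <<'E'
from h import *
s=cam("side"); t=cam("top")
a=s["pixels"][230:410,220:400]; b=t["pixels"][180:300,130:330]
o=np.zeros((600,800,3),np.uint8); o[:540,:540]=cv2.resize(a,None,fx=3,fy=3); b=cv2.resize(b,None,fx=1.3,fy=1.3); o[:b.shape[0],540:800]=b
cv2.imwrite("pics/s7.png",o)
E
```

```text
(no output)
```

View pics/s7.png

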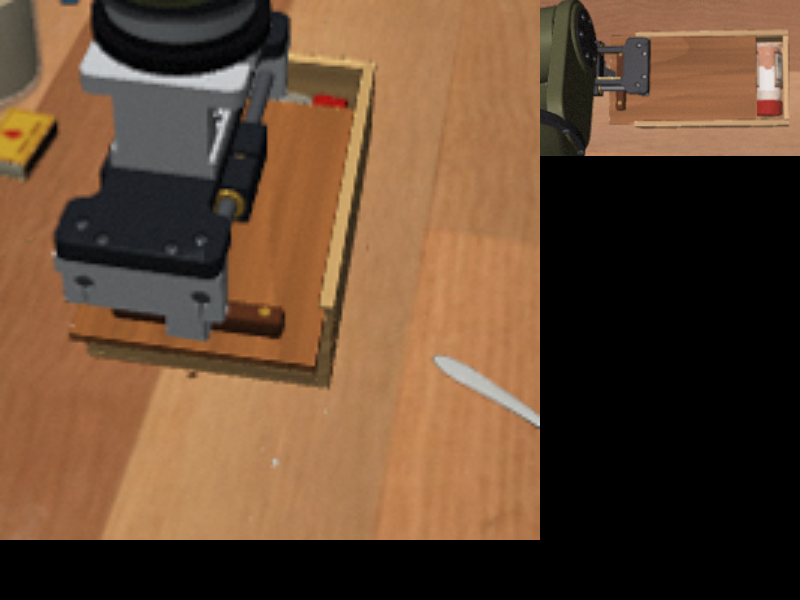

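The fingers sit behind the bar at about (190, 325) and the lid is sliding. It already covers jar_a, with about 37 mm left to go. I'll keep pushing and slow down towards the stop.

```bash
echo '[[0, 0.005, 0.001, 0, 0, 0], [0, 0.009, 0, 0, 0, 0], [0, 0.009, 0, 0, 0, 0], [0, 0.006, 0, 0, 0, 0], [0, 0.003, 0, 0, 0, 0]]' > mv.in && python3 shift.py mv.in
echo '[[0, 0.0015, 0, 0, 0, 0], [0, 0.0015, 0, 0, 0, 0], [0, 0, 0, 0, 0, 0]]' > mv.in && python3 shift.py mv.in
echo '[[0, 0.001, 0, 0, 0, 0], [0, 0.001, 0, 0, 0, 0], [0, 0, 0, 0, 0, 0]]' > mv.in && python3 shift.py mv.in
```

```text
time_s: 17.45
ee_pos: [0.5486, 0.1077, 0.0929]
eef_rot: [-3.14, -0.005, 0.035]
force: [0.8, 1.5, 1.8]
grip_width: 0.0006
grip_force: 1.0
time_s: 17.75
ee_pos: [0.5486, 0.1055, 0.0928]
eef_rot: [-3.14, -0.005, 0.036]
force: [0.5, -0.1, 0.4]
grip_width: 0.0004
grip_force: 0.5
time_s: 18.05
ee_pos: [0.5486, 0.1036, 0.0928]
eef_rot: [-3.14, -0.005, 0.036]
force: [1.3, 0.2, 1.9]
grip_width: 0.0008
grip_force: 0.9
```

```bash
for i in 1; do :; done; echo '[[0, 0.001, 0, 0, 0, 0], [0, 0.001, 0, 0, 0, 0], [0, 0, 0, 0, 0, 0]]' > mv.in && python3 shift.py mv.in | sed -n 2,4p
echo '[[0, 0.001, 0, 0, 0, 0], [0, 0.001, 0, 0, 0, 0], [0, 0, 0, 0, 0, 0]]' > mv.in && python3 shift.py mv.in | sed -n 2,4p
```

```text
ee_pos: [0.5487, 0.1015, 0.0928]
eef_rot: [-3.14, -0.005, 0.036]
force: [0.3, 0.8, 1.2]
ee_pos: [0.5488, 0.0996, 0.0928]
eef_rot: [-3.14, -0.005, 0.036]
force: [0.6, 2.0, 1.0]
```

```bash
echo '[[0, 0.001, 0, 0, 0, 0], [0, 0.001, 0, 0, 0, 0], [0, 0, 0, 0, 0, 0]]' > mv.in && python3 shift.py mv.in | sed -n 2,4p
echo '[[0, 0.001, 0, 0, 0, 0], [0, 0.001, 0, 0, 0, 0], [0, 0, 0, 0, 0, 0]]' > mv.in && python3 shift.py mv.in | sed -n 2,4p
```

```text
ee_pos: [0.5488, 0.0989, 0.0929]
eef_rot: [-3.138, -0.005, 0.036]
force: [-0.0, 11.4, 2.3]
ee_pos: [0.5489, 0.0983, 0.0932]
eef_rot: [-3.135, -0.005, 0.036]
force: [-0.7, 22.7, 3.7]
```

The force climbs steeply, so the lid is at its stop. I'll back off, lift clear and check by measurement.

```bash
echo '[[0, -0.005, 0, 0, 0, 0], [0, -0.015, 0, 0, 0, 0], [0, 0, -0.02, 0, 0, 0], [0, 0, -0.04, 0, 0, 0], [0, 0, -0.045, 0, 0, 0], [0, -0.03, -0.03, 0, 0, 0], [-0.04, -0.02, 0, 0, 0, 0], [-0.045, 0, 0, 0, 0, 0], [-0.045, 0, 0, 0, 0, 0], [0, 0, 0, 0, 0, 0]]' > mv.in && python3 shift.py mv.in
echo '[[-0.04, 0, -0.02, 0, 0, 0], [0, -0.04, -0.02, 0, 0, 0], [0, -0.045, 0, 0, 0, 0], [0, -0.045, 0, 0, 0, 0], [0, -0.045, 0, 0, 0, 0], [0, 0, 0, 0, 0, 0], [0, 0, 0, 0, 0, 0]]' > mv.in && python3 shift.py mv.in
python3 - <<'E'
from h import *
for n in("top","side"):
    c=cam(n); m=(case+Ro.from_euler("z",yc).apply([0,.0905,0])[:2])
    print(n,"expected shut bar centre",w2pix(c,[*m,.076]))
    # profile along case y at bar-top height, averaged over bar length
    for y in np.arange(.06,.125,.004):
        v=[]
        for x in (-.03,-.02,-.01,0,.01,.02,.03):
            w=case+Ro.from_euler("z",yc).apply([x,y,0])[:2]; q=np.round(w2pix(c,[*w,.0745])).astype(int); v.append(c["pixels"][q[1],q[0]].mean())
        print(round(y,3),int(np.mean(v)),end="; ")
    print()
    for y in np.arange(-.11,-.03,.01):
        w=case+Ro.from_euler("z",yc).apply([0,y,0])[:2]; q=np.round(w2pix(c,[*w,.062])).astype(int); print(round(y,3),c["pixels"][q[1],q[0]],end="; ")
    print()
E
```

```text
time_s: 20.25
ee_pos: [0.4119, 0.1609, 0.2271]
eef_rot: [-3.14, -0.003, 0.037]
force: [-0.1, -0.3, -0.3]
grip_width: 0.0004
grip_force: 0.0
time_s: 20.95
ee_pos: [0.3693, 0.3346, 0.2669]
eef_rot: [-3.141, -0.004, 0.037]
force: [-0.4, -0.1, -0.7]
grip_width: 0.0001
grip_force: 0.0
top expected shut bar centre (np.float64(212.2633557358364), np.float64(239.9875463022188))
0.06 96; 0.064 97; 0.068 98; 0.072 96; 0.076 97; 0.08 97; 0.084 70; 0.088 49; 0.092 60; 0.096 62; 0.1 99; 0.104 96; 0.108 119; 0.112 128; 0.116 128; 0.12 126; 0.124 125; 
-0.11 [ 84 113 149]; -0.1 [ 71 103 151]; -0.09 [ 66 100 152]; -0.08 [ 68 103 154]; -0.07 [ 67  99 152]; -0.06 [ 69 101 151]; -0.05 [ 67 100 148]; -0.04 [ 59  93 145]; 
side expected shut bar centre (np.float64(290.8621962099134), np.float64(312.96148201115784))
0.06 102; 0.064 104; 0.068 102; 0.072 103; 0.076 104; 0.08 104; 0.084 103; 0.088 60; 0.092 61; 0.096 55; 0.1 31; 0.104 24; 0.108 69; 0.112 106; 0.116 104; 0.12 108; 0.124 58; 
-0.11 [125 195 234]; -0.1 [ 55  97 145]; -0.09 [ 57 107 174]; -0.08 [ 56 108 174]; -0.07 [ 56 107 175]; -0.06 [ 57 107 172]; -0.05 [ 60 108 173]; -0.04 [ 56 105 170];
```

The measured bar centre is at case y ≈ 0.090 m (0.0905 m when shut), and the lid covers the row up to the right wall. Handing in.

```bash
python3 -c "
from station import ctrl, optics, order
print(order.hand_in())"
```

```text
the job is handed in; nothing more can be done
None
```

The spice jar lies flat in the free bay and the lid is pushed to its stop; I handed the job in at about 21 s, no verdict came back, and I didn't re-measure the bystanders or the covered jars at the end.

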